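# Let the thread spool out of the counter dispenser

### The job

A customer has bought the spool of thread that lies in one lane of the two-lane metal dispenser on the counter; a glue stick lies in the other lane. With the closed fingertips press down the paddle of the spool's lane, so that its gate lifts and the spool rolls by itself into the tray at the front, then let the paddle come back up so that the gate shuts, and stand clear. Do not touch the spool or the glue stick, keep the glue stick shut in its lane with its own paddle left alone, and leave the other things on the counter where they are.

Things in the scene. Friction and masses are not known exactly. Their poses are not given: they have to be found in the camera images.
- dispenser: Fixed aluminium dispenser, 194 x 210 mm. Origin: centre of its underside; z up, x from the tray to the back, y to its left. Chute floor rises 12 degrees toward +x (z = 50 mm at x = 0). 24 mm walls; a divider at y = 0 parts the left lane (+y) from the right lane (-y), x = -12 to 88 mm. In front of the gates a shared tray with a 22 mm lip; a spool let out stops there with its axis at x = -79 mm.
- rocker_left (a joint): Spring lever outside the left (+y) wall: the left lane's gate blade on its front end, the left paddle on its rear end. Pivot at x = 52, z = 96 mm in the dispenser frame, axis along y. 0 rad: gate shut, paddle up. Grows as the paddle goes down, to a stop at 0.5; from about 0.32 a spool passes below the gate. Takes 2 N at first, 4 N at the stop; springs back to 0 when released.
- rocker_right (a joint): The same lever on the outside of the right (-y) wall, for the right lane, with the right paddle; same values.
- press_left (a point): Centre of the top of the left paddle, a ribbed black plate 36 (x) x 30 (y) x 6 mm. At lever 0 it is at x = 119, y = 128, z = 138 mm in the dispenser frame, rising 12 degrees to the back; fully pressed it is 38 mm lower and 12 mm farther to +x. Free space above, below and outside it.
- press_right (a point): The same point on the right paddle, at x = 119, y = -128, z = 138 mm in the dispenser frame.
- spool: Wooden spool of dark thread, 29 mm in diameter, 46 mm long, 22 g, with wider rims, lying across its lane against the gate. z is its axis; origin: centre of its foot, the end toward dispenser +y; it reaches 46 mm from there toward -y. Origin at y = 95 mm in the dispenser frame in the left lane, y = -7 mm in the right lane.
- glue_stick: Glue stick, a plain smooth cylinder 26 mm in diameter, 88 mm long, lying across the lane that the spool is not in; origin at the centre of its foot, the end toward dispenser +y; it reaches 88 mm from there toward -y.
- tape_measure: Tape measure, 74 x 33 x 62 mm, standing loose left of the dispenser; origin at the centre of its underside.
- stapler: Stapler, 145 x 34 x 47 mm, loose right of the dispenser; origin at the centre of its underside.
- button_tin: Round tin, 72 mm in diameter, 33 mm high, loose behind the dispenser; origin at the centre of its underside.
- call_bell: Call bell, 84 mm in diameter, 62 mm high, loose on the left; origin at the centre of its underside.
- scanner: Hand-held scanner, 63 x 201 x 58 mm, loose on the left; origin at the centre of its underside.
- ticket_pad: Pad of tickets, 140 x 100 x 12 mm, lying loose at the back right; origin at the centre of its underside.
- card_holder: Card holder, 52 x 100 x 57 mm, loose at the far left; origin at the centre of its underside.

How it is judged:
On the way, in this order (a step that is already met when the one before it is completed fails the run):
1. the fingers press down the paddle of the spool's lane and its gate rises (((y of spool in the frame of dispenser above 0.02 m and value of joint rocker_left above 0.2 rad and contact force between the fingers and dispenser above 0.4 N and distance between the grasp point and press_left below 0.05 m) or (y of spool in the frame of dispenser below 0 m and value of joint rocker_right above 0.2 rad and contact force between the fingers and dispenser above 0.4 N and distance between the grasp point and press_right below 0.05 m))).
2. the spool has rolled past the gate into the tray (x of spool in the frame of dispenser below -0.05 m and z of spool in the frame of dispenser below 0.08 m), for 0.1 s.
At the end, for the whole second after the job is handed in: The spool lies at rest (under 30 mm/s) in the tray, origin between x = -100 and -50 mm in the dispenser frame; both gates are shut (levers under 0.05 rad); the glue stick is still in its lane behind its gate; nothing is touched (x of spool in the frame of dispenser between -0.1 and -0.05 m and z of spool in the frame of dispenser between 0.03 and 0.07 m and y of spool in the frame of dispenser between -0.11 and 0.11 m and linear speed of spool below 0.03 m/s and value of joint each of rocker_left, rocker_right below 0.05 rad and x of glue_stick in the frame of dispenser above -0.005 m and z of glue_stick in the frame of dispenser between 0.05 and 0.09 m).
It fails at once if the glue stick leaves its lane or is lifted (x of glue_stick in the frame of dispenser below -0.005 m or distance of glue_stick from where it was at the start of the episode above 0.03 m).
It fails at once if the paddle of the glue stick's lane is pressed ((y of glue_stick in the frame of dispenser above 0.04 m and value of joint rocker_left above 0.15 rad) or (y of glue_stick in the frame of dispenser below 0.04 m and value of joint rocker_right above 0.15 rad)).
It fails at once if the robot touches the spool or the glue stick (contact force between any of the arm, the fingers and spool above 0.5 N or contact force between any of the arm, the fingers and glue_stick above 0.5 N).
It fails at once if the spool is lifted out of the dispenser (z of spool in the frame of dispenser above 0.11 m).
It fails at once if something else on the counter is moved more than 30 mm (distance of any of tape_measure, stapler, button_tin, call_bell, scanner, ticket_pad, card_holder from where it was at the start of the episode above 0.03 m).
It also fails if it takes over 32 s, if anything falls off the work surface, if the arm or the gripper's body presses on something with over 40 N, if the wrist force passes 120 N, or if a joint passes its speed limit or range.

### The arm

A 6-joint arm with a two-finger parallel gripper is mounted at the origin on a cart in front of the work surface, level with it; the furniture and walls round the work are solid. World frame = base frame: x ahead of the robot, y to its left, z up, the work surface at z = 0. Lengths are in m, angles in rad, forces in N, time in s.
With the tool pointing down it reaches from about 0.275 to 0.825 m from the base axis. Payload 4.9 kg.
Tool frame: the origin (TCP) lies on the centre line of the jaws, within the pads' length; the fingertips stand 11 mm ahead of it and the grasp point (between the pads) lies 8 mm behind it (arm.finger_overhang is the distance from the TCP to the fingertips, in m); z points along the fingers, y is the line along which they close (so a half turn about z gives the same grasp; the last joint's range is limited). The gripper opens to 85 mm and grips with 20 to 120 N. Pads are 22 mm wide; open, the fingers measure 114 mm over their backs; the gripper's body (76 mm by 85 mm) begins 54 mm behind the grasp point. The pads swing forward as they close: fully open they stand 13 mm farther back than shut.
Start: joints at [1.173, 0.326, -0.193, 1.052, 0, 1.437], TCP at [0.143, 0.531, 0.242] pointing down, gripper open.
Joint ranges: [-2.65, 2.65], [-0.97, 1.79], [-1.3, 1.35], [-1.93, 2.1], [-1.47, 1.37], [-3.14, 3.14]. Speed limits (rad/s): [2.57, 2.57, 3.14, 3.14, 3.14, 3.14].

### API

Orientations are given as a unit quaternion [w, x, y, z].
In Python, from workcell import status, imaging, arm gives the robot as it stands.
- The arm moves only by the shell command python3 -m jog 'ROWS' [OPENING] [FORCE]. ROWS is JSON, a list of rows, each a list of 2 entries, a list of its own where there are three numbers: the shift along the tool's x, y, z in mm, then the turn, a rotation vector about the tool's x, y, z in degrees. A call has 1 to 8 rows; each row shifts and turns the commanded pose from where the row before left it, along the tool's axes as they then stand; what a row does not reach is not made up. A row lasts 1/8 s, in which the tool goes at most 62.5 mm and 10.7 degrees, less where a joint would pass 70% of its speed; a pose out of reach is approached as far as the arm can. A call is refused whole if a number of a shift passes 62.5 or a number of a turn 10.7, either way. A call with a gripper value outside its range is refused whole. OPENING is the finger opening in mm, from 0 to 85.4, set as the call begins (- or left out, the last holds). The fingers move at their own pace and stop on an object; FORCE is the grip in N (left out, the last holds). Time passes only in rows, so rows that do not move let the fingers close. It gives the time, the measured TCP pose, the force, the opening and the grip force at its end, in the units of the state.
- status.get_obs(): the state, without advancing time (a new reading comes with each control period).
- imaging.snapshot(name): name is "scene" or "side" or "wrist"; returns the picture (420x560x3 uint8, blue, green, red); there is no depth.
- imaging.camera_model(name): a dict with "K" (3x3 intrinsics, pixels), "D" ([k1, k2, p1, p2, k3] as OpenCV has them; the pictures are not rectified), "rvec" (rotation vector, rad) and "tvec" (3), from world to camera coordinates, as OpenCV has them. Camera axes: x right, y down, z forward; pixel columns grow to the right and rows downward; lengths in m; the calibration is good to about 2 mm. A picture is of the moment at which its call begins: read the wrist's pose just before it. camera_model takes no time and is no camera call; for the wrist camera it gives the pose at the moment of the call.
- arm.finish_job(): hands the job in; it is judged then, once.
The state is a dict: "time": time; "joints": joint angles; "qd": joint speeds; "tau": joint torques, N m; "tool_pos": TCP position; "eef_rot": TCP orientation; "ft_force": force on the tool from outside, world axes, zero at the start; "ft_torque": the same for the moment, N m; "grip_width": finger opening in m; "gripper_force": force on a finger pad.
Only numpy, scipy, OpenCV 4.12 (cv2) and the standard library are available. Lean on these libraries where they do the work, as an engineer would, in place of code of your own. Each camera call takes 0.05 s, during which the arm holds its last target. There are 200 camera calls.

## Working session

There is one attempt and no reset: what is moved stays moved. The work goes in short steps, Python scripts to look and compute and a shell command to move; the robot and the scene stay as the last step left them, time stands still between calls to the robot, and variables do not carry over. Pictures are saved under pics/ and viewed, at most 10 in all, crops included, and the job is handed in when it is done.

```bash
mkdir -p pics
python3 - <<'E'
from workcell import status, imaging, arm
import cv2
for n in("scene","side"):
    cv2.imwrite(f"pics/{n}0.png",imaging.snapshot(n))
    m=imaging.camera_model(n);print(n,m)
o=status.get_obs();print(o["time"],o["tool_pos"],o["eef_rot"],o["grip_width"],arm.finger_overhang)
E
```

```text
scene {'K': array([[520.98094376,   0.        , 285.16890028],
       [  0.        , 520.98094376, 207.37529634],
       [  0.        ,   0.        ,   1.        ]]), 'D': array([0.0430319, 0.       , 0.       , 0.       , 0.       ]), 'rvec': array([ 2.27893881, -0.87665801,  0.31528916]), 'tvec': array([-0.33574032,  0.40790586,  1.77557986])}
side {'K': array([[489.6445876 ,   0.        , 277.95747331],
       [  0.        , 489.6445876 , 206.41209564],
       [  0.        ,   0.        ,   1.        ]]), 'D': array([-0.08839736,  0.        ,  0.        ,  0.        ,  0.        ]), 'rvec': array([ 2.26162039, -0.24735536,  0.11161856]), 'tvec': array([-0.5153891 ,  0.24048891,  1.38776821])}
0.1 [0.14320627 0.53051975 0.24157397] [-2.14183375e-04  1.31518772e-01  9.91313381e-01 -7.40030713e-04] 0.0855620954739679 0.011
```

View pics/scene0.png

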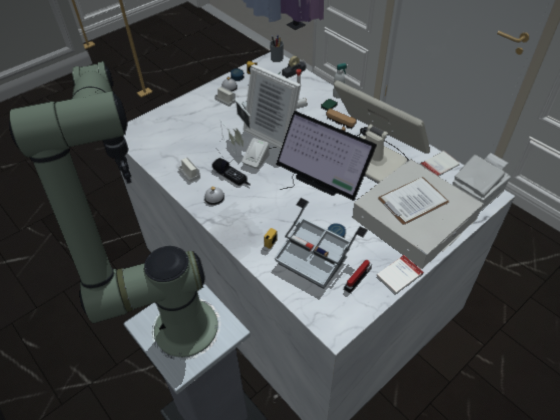

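View pics/side0.png

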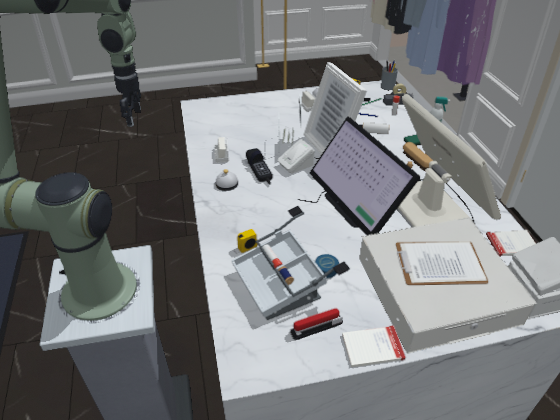

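The dispenser shows at about (315,250) in the scene view and (280,275) in the side view, with black paddles at (302,203)/(361,231) and (296,212)/(340,269). I'll enlarge both to see which lane holds the spool.

Run:
```python
import cv2,numpy as np
a=cv2.imread("pics/scene0.png")[190:290,260:380];b=cv2.imread("pics/side0.png")[200:320,225:355]
a=cv2.resize(a,(390,325),interpolation=3);b=cv2.resize(b,(390,360),interpolation=3)
c=np.zeros((360,790,3),np.uint8);c[:325,:390]=a;c[:,400:]=b
cv2.imwrite("pics/crop0.png",c)
```

```text
(no output)
```

View pics/crop0.png

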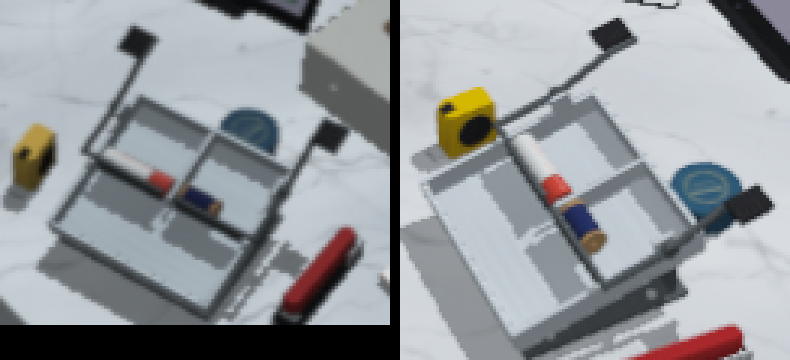

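Facing from tray to back, the glue stick (white/red) is in the left lane and the dark-blue spool in the right lane, so I press the right paddle. I'll triangulate both paddles and fit the dispenser pose.

```bash
cat > h.py <<'E'
import cv2,numpy as np
from workcell import imaging
def tri(px):
    P=[];u=[]
    for n,p in px.items():
        m=imaging.camera_model(n);R=cv2.Rodrigues(m["rvec"])[0]
        P.append(np.c_[R,m["tvec"]]);u.append(cv2.undistortPoints(np.array([[p]],float),m["K"],m["D"]).reshape(2,1))
    X=cv2.triangulatePoints(P[0],P[1],u[0],u[1]);return (X[:3]/X[3]).ravel()
def proj(n,X):
    m=imaging.camera_model(n);return cv2.projectPoints(np.array(X,float).reshape(-1,1,3),m["rvec"],m["tvec"],m["K"],m["D"])[0].reshape(-1,2)
E
python3 - <<'E'
from h import *
from scipy.optimize import least_squares
def blob(n,c):
    g=cv2.imread(f"pics/{n}0.png").max(2);x,y=c;w=g[y-7:y+8,x-9:x+10]<60
    k,l,s,ce=cv2.connectedComponentsWithStats(w.astype(np.uint8))
    i=l[7,9];print(n,s[i],);return ce[i]+[x-9,y-7]
L={"scene":blob("scene",(302,203)),"side":blob("side",(296,211))}
Rr={"scene":blob("scene",(361,232)),"side":blob("side",(341,268))}
l,r=tri(L),tri(Rr);print(L,Rr,l,r,np.linalg.norm(l-r),"expect .256, z .138")
def T(p,q):
    c,s=np.cos(p[2]),np.sin(p[2]);return np.array(q)@np.array([[c,s,0],[-s,c,0],[0,0,1]])+[p[0],p[1],0]
Q=[[.119,.128,.136],[.119,-.128,.136]]
f=lambda p:np.r_[tuple((proj(n,T(p,Q))-[L[n],Rr[n]]).ravel() for n in("scene","side"))]
s=least_squares(f,[.6,-.1,-.3]);print(s.x,s.fun.round(2));p=s.x
print("press_r",T(p,[.119,-.128,.138]))
G=[[-.097,.105,.055],[-.097,-.105,.055],[.088,0,.092],[.119,-.128,.138],[.119,.128,.138],[-.079,0,.05],[-.007,-.03,.063]]
ims=[]
for n,(x,y) in(("scene",(260,190)),("side",(225,200))):
    im=cv2.resize(cv2.imread(f"pics/{n}0.png")[y:y+120,x:x+130],None,fx=3,fy=3,interpolation=3)
    for q in proj(n,T(p,G)):cv2.circle(im,tuple(((q-[x,y]+.5)*3).astype(int).tolist()),2,(0,255,0),-1)
    ims.append(im)
cv2.imwrite("pics/chk.png",np.hstack(ims))
E
```

```text
scene [ 4  3 10  9 53]
side [ 2  2 13 11 80]
scene [ 4  3 11  8 54]
side [  0   1  17  14 131]
{'scene': array([301.73584906, 202.73584906]), 'side': array([294.9375, 211.025 ])} {'scene': array([360.98148148, 231.31481481]), 'side': array([339.66412214, 268.38167939])} [0.5935959  0.06388469 0.13542252] [ 0.65335768 -0.18230263  0.13652691] 0.25333946727046464 expect .256, z .138
[ 0.50743694 -0.08700769  0.23489114] [-0.29 -0.18  0.15  1.01 -0.12 -0.5   0.43 -0.17]
press_r [ 0.65295952 -0.18379705  0.138     ]
```

View pics/chk.png

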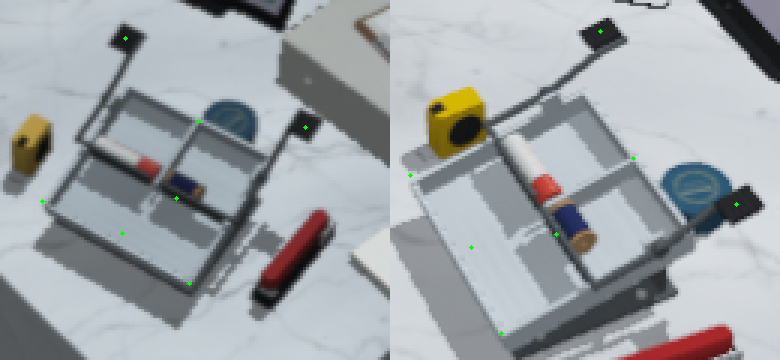

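Projected model points fall on the real ones: paddle centres, divider end and tray corners. The residual is at most 1 px and the triangulated z is about 0.136, against 0.138 expected. The right paddle is at world (0.653, -0.184, 0.138). Next I close the fingers and travel there at constant height.

```bash
python3 -m jog '[[[-42,-35,0],[0,0,0]],[[-42,-35,0],[0,0,0]],[[-42,-35,0],[0,0,0]],[[-42,-35,0],[0,0,0]],[[-42,-35,0],[0,0,0]],[[-42,-35,0],[0,0,0]],[[-42,-35,0],[0,0,0]],[[-42,-35,0],[0,0,0]]]' 0 40
python3 -m jog '[[[-42,-35,0],[0,0,0]],[[-42,-35,0],[0,0,0]],[[-42,-35,0],[0,0,0]],[[-42,-35,0],[0,0,0]],[[-42,-35,0],[0,0,0]],[[-42,-35,0],[0,0,0]],[[-42,-35,0],[0,0,0]],[[-42,-35,0],[0,0,0]]]'
python3 -m jog '[[[0,0,0],[0,0,-9.5]],[[0,0,0],[0,0,-9.5]],[[0,0,0],[0,0,-9.5]],[[0,0,0],[0,0,0]]]'
```

```text
time: 1.1
tool_pos: [0.3954, 0.1714, 0.2422]
eef_rot: [-0.0, 0.132, 0.991, 0.0]
ft_force: [0.4, 1.3, 0.4]
grip_width: 0.0001
gripper_force: 0.0
time: 2.1
tool_pos: [0.6467, -0.1863, 0.2417]
eef_rot: [-0.0, 0.132, 0.991, 0.0]
ft_force: [0.5, -0.4, 0.0]
grip_width: 0.0001
gripper_force: 0.0
time: 2.6
tool_pos: [0.6458, -0.1848, 0.2416]
eef_rot: [-0.001, -0.116, 0.993, 0.0]
ft_force: [-0.1, -0.4, -0.9]
grip_width: 0.0
gripper_force: 0.0
```

```bash
python3 -m jog '[[[-7,-1,24],[0,0,0]],[[0,0,24],[0,0,0]],[[0,0,24],[0,0,0]],[[0,0,0],[0,0,0]]]'
python3 - <<'E'
from workcell import imaging
import cv2,numpy as np
a=imaging.snapshot("side")[190:310,260:420];w=imaging.snapshot("wrist")
a=cv2.resize(a,(400,300),interpolation=3);w=cv2.resize(w,(400,300))
cv2.imwrite("pics/hover.png",np.hstack([a,w]))
E
```

```text
time: 3.1
tool_pos: [0.6515, -0.1835, 0.1679]
eef_rot: [-0.002, -0.115, 0.993, 0.001]
ft_force: [0.0, -0.1, -0.3]
grip_width: -0.0003
gripper_force: 0.0
```

View pics/hover.png

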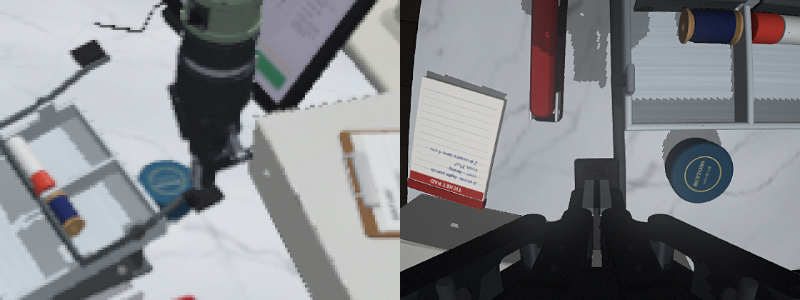

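The closed fingers are centred over the right paddle (wrist view: paddle x 575–620, fingers 580–612), and the spool is still behind its gate. Now I press, following the paddle's arc.

```bash
python3 -m jog '[[[0,0,9],[0,0,0]],[[0,0,9],[0,0,0]],[[-2,0,5],[0,0,0]],[[-2,0,6],[0,0,0]],[[-2,0,6],[0,0,0]],[[0,0,0],[0,0,0]]]'
python3 -m jog '[[[-2,0,6],[0,0,0]],[[-2,0,6],[0,0,0]],[[-1,0,4],[0,0,0]],[[0,0,0],[0,0,0]],[[0,0,0],[0,0,0]],[[0,0,0],[0,0,0]],[[0,0,0],[0,0,0]],[[0,0,0],[0,0,0]]]'
python3 - <<'E'
from workcell import imaging
import cv2,numpy as np
a=imaging.snapshot("side")[190:310,220:380];w=imaging.snapshot("wrist")
a=cv2.resize(a,(400,300),interpolation=3);w=cv2.resize(w,(400,300))
cv2.imwrite("pics/press.png",np.hstack([a,w]))
E
```

```text
time: 3.95
tool_pos: [0.6596, -0.1827, 0.1351]
eef_rot: [0.0, -0.117, 0.993, -0.0]
ft_force: [1.2, 1.0, 1.1]
grip_width: 0.0001
gripper_force: 0.6
time: 4.95
tool_pos: [0.664, -0.1817, 0.1195]
eef_rot: [0.0, -0.117, 0.993, -0.0]
ft_force: [2.4, 1.4, 4.9]
grip_width: 0.0
gripper_force: 2.5
```

View pics/press.png

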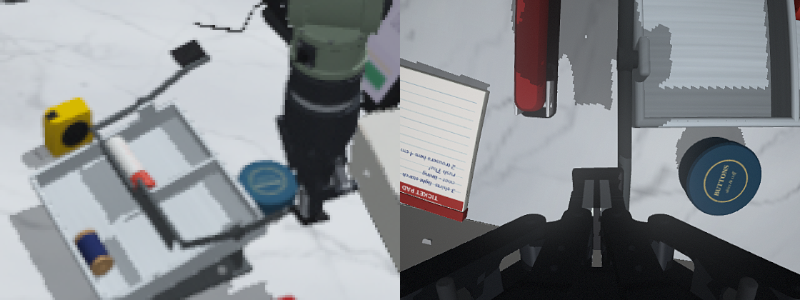

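The gate is up and the spool lies in the tray (side crop 95,252), with the glue stick still behind its gate. I release by going back up along the same arc, then rise clear.

```bash
python3 -m jog '[[[2,0,-7],[0,0,0]],[[3,0,-8],[0,0,0]],[[3,0,-8],[0,0,0]],[[3,0,-10],[0,0,0]],[[0,0,-20],[0,0,0]],[[0,0,-30],[0,0,0]],[[0,0,-30],[0,0,0]],[[0,0,0],[0,0,0]]]'
python3 -m jog '[[[0,0,0],[0,0,0]],[[0,0,0],[0,0,0]],[[0,0,0],[0,0,0]],[[0,0,0],[0,0,0]],[[0,0,0],[0,0,0]],[[0,0,0],[0,0,0]],[[0,0,0],[0,0,0]],[[0,0,0],[0,0,0]]]'
python3 - <<'E'
from workcell import imaging
import cv2,numpy as np
a=imaging.snapshot("side")[190:310,220:380];w=imaging.snapshot("wrist")
a=cv2.resize(a,(400,300),interpolation=3);w=cv2.resize(w,(400,300))
cv2.imwrite("pics/end.png",np.hstack([a,w]))
E
```

```text
time: 6.05
tool_pos: [0.6533, -0.1849, 0.2345]
eef_rot: [0.001, -0.116, 0.993, -0.001]
ft_force: [0.4, 0.1, 0.6]
grip_width: 0.0001
gripper_force: 0.0
time: 7.05
tool_pos: [0.6532, -0.1842, 0.2323]
eef_rot: [0.0, -0.117, 0.993, -0.0]
ft_force: [-0.2, 0.4, 0.3]
grip_width: 0.0003
gripper_force: 0.0
```

View pics/end.png

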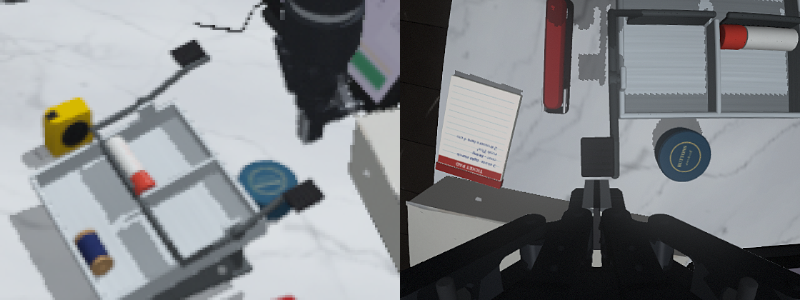

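The paddle is back up (side crop 303,193), the gate is shut, the spool is at rest in the tray (95,252) and the glue stick is in its lane. The arm is clear.

```bash
python3 -c "
from workcell import arm;print(arm.finish_job())"
```

```text
the job is handed in; nothing more can be done
None
```

I pressed the right paddle and the spool rolled into the tray; the gate shut again on release, the glue stick stayed in its lane, and I handed the job in with the arm clear (the hand-in returned no verdict).

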